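Work the interlocked levers of a mail chest and open its drawer

ROBOT

A 6-joint arm with a two-finger parallel gripper is mounted at the origin on the work surface. World frame = base frame: x ahead of the robot, y to its left, z up, the work surface at z = 0. Lengths are in mm, angles in rad, forces in N, time in s.
With the tool pointing down it reaches from about 325 to 875 mm from the base axis. Payload 4.4 kg.
Tool frame: the origin (TCP) lies on the centre line of the jaws, within the pads' length; the fingertips stand ahead of it and the grasp point (between the pads) lies 6 mm ahead of it (ctrl.tcp_to_tips is the z of the fingertips in the tool frame, in mm); z points along the fingers, y is the line along which they close (so a half turn about z gives the same grasp; the last joint's range is limited). The gripper opens to 85 mm and grips with 20 to 120 N. Pads are 22 mm wide; open, the fingers measure 114 mm over their backs; the gripper's body (76 mm by 85 mm) begins 54 mm behind the grasp point. The pads swing forward as they close: fully open they stand 13 mm farther back than shut.
Start: joints at [1.046, 0.207, 1.542, -0, 1.393, -0.15], TCP at [210.509, 535.083, 256.282] pointing down, gripper open.
Joint ranges: [-2.73, 2.73], [-0.86, 2.22], [0.23, 2.46], [-1.11, 4.25], [0.08, 2.63], [-2.82, 2.82]. Speed limits (rad/s): [2.79, 2.79, 3.14, 3.14, 3.14, 3.14].

INTERFACE

Orientations are given as a 3x3 rotation matrix whose columns are the frame's x, y, z axes.
In Python, from plant import ctrl, sensors, optics gives the robot as it stands. Calls block until the motion is done:
- ctrl.move_ptp(position, orientation): joint-space move of the TCP to a pose.
- ctrl.move_l(position, rot=None, vel=150, threshold=None): straight line of the TCP; rot=None keeps the orientation; vel is the mean speed in mm/s. With threshold (N) it stops when the force on the tool has changed by that much, and returns True; else False.
- ctrl.set_joints(angles): joint-space move.
- ctrl.gripper_to(opening, force=None): finger opening in mm; force is the grip in N (None keeps the last); returns when the fingers have stopped.
- ctrl.hold(seconds).
- ctrl.solve_ik(position, orientation): joint angles nearest the present ones, or None.
- sensors.read_state(): the state.
- optics.grab_frame(name): name is "side" or "top"; returns (picture, depth): 384x512x3 uint8, red, green, blue; 384x512 float32, mm along the optical axis (not along the pixel's ray), 0 where there is no reading.
- optics.camera_params(name): a dict with "mtx" (3x3 intrinsics, pixels), "R" (3x3) and "t" (3): a world point X has camera coordinates R X + t. Camera axes: x right, y down, z forward; pixel columns grow to the right and rows downward; lengths in mm; the calibration is good to about 2 mm. A picture is of the moment at which its call begins. camera_params takes no time and is no camera call.
A pose or a line that the arm cannot do raises ctrl.MotionError and nothing moves.
- ctrl.finish_job(): hands the job in; it is judged then, once.
The state is a dict: "t": time; "q": joint angles; "qvel": joint speeds; "tau": joint torques, N m; "eef_pos": TCP position; "eef_rot": TCP orientation; "force": force on the tool from outside, world axes, zero at the start; "wrist_torque": the same for the moment, N m; "grip_width": finger opening in mm; "grasp_force": force on a finger pad.
Only numpy, scipy, OpenCV 4.12 (cv2) and the standard library are available. Lean on these libraries where they do the work, as an engineer would, in place of code of your own. Each camera call takes 0.05 s, during which the arm holds its last target. There are 200 camera calls.

TASK

Unlock the black mail chest and open its drawer: swing all three levers on its top fully over, away from the drawer front, then pull the drawer at least half way out by its bar handle and let go. The levers are interlocked and go over in one order only, which you must find by feeling gently which of them gives and which is blocked: never force a blocked lever or a locked drawer. Leave the other things on the chest and the counter as they are.

Things in the scene. Friction and masses are not known exactly. Their poses are not given: they have to be found in the camera images.
- chest: black steel mail chest, fixed, 180 deep (x) x 300 wide (y) x 120 mm high; origin: centre of its underside, on the counter; its x points from the drawer front to the back (away from the robot, up to 0.3 rad askew), y left, z up. Lever pivots at x = 0, y = +75, 0, -75 mm; levers swing in its x-z plane. More than 25 N on any part of it would strain the mechanism.
- lever_left (a joint): swing of the left lever, rad: 0 = leaning towards the drawer front and the robot, 0.76 = fully over, at the end stop, leaning away. Starts at 0 to 0.05. A lever whose turn it is swings all the way for a steady 3 to 6 N at the grip and stays where it is left; it counts as over past 0.66. The end stop is springy too, about 2 N per mm.
- lever_left_grip (a point): centre of the left lever's grip (left is +y): bare steel cylinder, 22 mm diameter, 45 mm long along the lever, on a 12 mm steel rod, 75 mm from the pivot, which lies 105 mm above the counter. The grip's centre is 28 mm in front of the pivot at 0 and 28 mm behind it at 0.76, 175 mm (ends) to 180 mm (middle) above the counter.
- lever_middle (a joint): swing of the middle lever, rad: 0 = leaning towards the drawer front and the robot, 0.76 = fully over, at the end stop, leaning away. Starts at 0 to 0.05. A lever whose turn has not come gives about 10 mm at the grip, then meets a springy stop that stiffens by roughly 2 N per mm; let go of, it creeps back a little.
- lever_middle_grip (a point): centre of the middle lever's grip (left is +y): bare steel cylinder, 22 mm diameter, 45 mm long along the lever, on a 12 mm steel rod, 75 mm from the pivot, which lies 105 mm above the counter. The grip's centre is 28 mm in front of the pivot at 0 and 28 mm behind it at 0.76, 175 mm (ends) to 180 mm (middle) above the counter.
- lever_right (a joint): swing of the right lever, rad: 0 = leaning towards the drawer front and the robot, 0.76 = fully over, at the end stop, leaning away. Starts at 0 to 0.05. All three levers work alike; which goes first, second and last differs from chest to chest and cannot be seen.
- lever_right_grip (a point): centre of the right lever's grip (left is +y): bare steel cylinder, 22 mm diameter, 45 mm long along the lever, on a 12 mm steel rod, 75 mm from the pivot, which lies 105 mm above the counter. The grip's centre is 28 mm in front of the pivot at 0 and 28 mm behind it at 0.76, 175 mm (ends) to 180 mm (middle) above the counter.
- drawer (a joint): how far the drawer of the chest is pulled out, m: 0 shut, 0.12 fully out. It stays locked (3 mm play, then a springy stop) until all three levers are over; then it slides along the chest's -x for about 3 N and stays where it is left. Start 0.
- drawer_handle (a point): middle of the drawer's bar handle: steel bar along the chest's y, 120 mm long, 10 mm thick, 84 mm above the counter, 138 mm in front of the chest's origin with the drawer shut. Centre line 40 mm off the front plate; the gap is free but for the two end posts: hook it from behind or pinch it from above.
- padlock: bystander: brass padlock 38 x 40 x 18 mm lying on the chest behind the levers; origin under its body
- keys: bystander: flat key on a tag, 6 mm high, on the chest's top near its front left corner; origin under the ring
- letters: bystander: banded bundle of letters 160 x 110 x 45 mm left of the chest; origin under its centre
- stamp: bystander: rubber stamp 50 x 26 mm, 70 mm high, right of the chest; origin under its centre
- tape: bystander: roll of packing tape, 90 mm diameter, 48 mm high, right of the chest; origin under its centre
- carton: bystander: cardboard parcel 160 x 120 x 90 mm, on the left of the counter; origin under its centre
- pencup: bystander: steel cup 76 mm diameter, 100 mm high, on the right of the counter; origin under its centre

How it is judged (in metres and radians):
On the way, in this order (a step that is already met when the one before it is completed fails the run):
1. a first lever is fully over (value of joint any of lever_left, lever_middle, lever_right above 0.66 rad), for 0.1 s.
2. all three levers are fully over (value of joint each of lever_left, lever_middle, lever_right above 0.66 rad), for 0.1 s.
3. the drawer is pulled out 55 mm or more (value of joint drawer above 0.055 m), for 0.2 s.
At the end, for the whole second after the job is handed in: All three levers rest past 0.66 rad of their 0.76 rad swing and the drawer rests pulled out by more than 55 of its 120 mm, let go of (all of step 2 and value of joint drawer above 0.055 m and velocity of joint drawer between -0.01 and 0.01 m/s); the robot touches nothing.
It fails at once if the chest, a lever or the drawer is pushed or pulled with more than 25 N (contact force between any of the fingers, the arm and chest above 25 N).
It fails at once if another thing is shifted by more than 30 mm or knocked over (distance of any of padlock, keys, letters, stamp, tape, carton, pencup from where it was at the start of the episode above 0.03 m or angle between any of padlock, keys, letters, stamp, tape, carton, pencup's own z axis and vertical above 0.5 rad).
It also fails if it takes over 61 s, if anything falls off the work surface, if the arm or the gripper's body presses on something with over 40 N, if the wrist force passes 120 N, or if a joint passes its speed limit or range.

## Working session

There is one attempt and no reset: what is moved stays moved. The work goes in short steps, each a Python script; the robot and the scene stay as the last script left them, time stands still between calls to the robot, and variables do not carry over. Pictures are saved under pics/ and viewed, at most 10 in all, crops included, and the job is handed in when it is done.

```bash
mkdir -p pics; ls; python3 - <<'E'
from plant import ctrl,sensors,optics
import cv2,numpy as np
for n in("top","side"):
    p,d=optics.grab_frame(n); cv2.imwrite(f"pics/{n}0.png",p[:,:,::-1]); np.savez(f"{n}0.npz",p=p,d=d)
    c=optics.camera_params(n); print(n,c, (d>0).mean())
s=sensors.read_state(); print(s["t"],s["force"],s["eef_rot"],ctrl.tcp_to_tips)
E
```

```text
pics
top {'mtx': array([[459.05016924,   0.        , 246.37306079],
       [  0.        , 459.05016924, 195.06613332],
       [  0.        ,   0.        ,   1.        ]]), 'R': array([[-0.0095692 , -0.99993677, -0.00590668],
       [-0.97424363,  0.01065386, -0.22524619],
       [ 0.22529487,  0.00359912, -0.97428398]]), 't': array([   9.18430904,  566.19950252, 1547.76455474])} 0.9959818522135416
side {'mtx': array([[374.80172625,   0.        , 253.61775387],
       [  0.        , 374.80172625, 191.66407816],
       [  0.        ,   0.        ,   1.        ]]), 'R': array([[ 0.85023134, -0.52636258, -0.00700743],
       [-0.28390274, -0.44729583, -0.84813069],
       [ 0.44328986,  0.72309673, -0.52974071]]), 't': array([-477.11508876,  237.6246829 ,  910.48576063])} 0.9961090087890625
0.1 [ 0.17513511 -0.31560915 -0.66123706] [[-9.30568629e-01  3.66115987e-01 -1.05402126e-03]
 [ 3.66117373e-01  9.30566879e-01 -1.83122970e-03]
 [ 3.10394806e-04 -2.08998041e-03 -9.99997768e-01]] 25.0
```

View pics/top0.png

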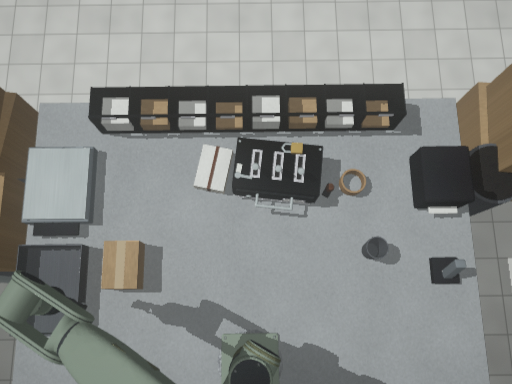

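View pics/side0.png

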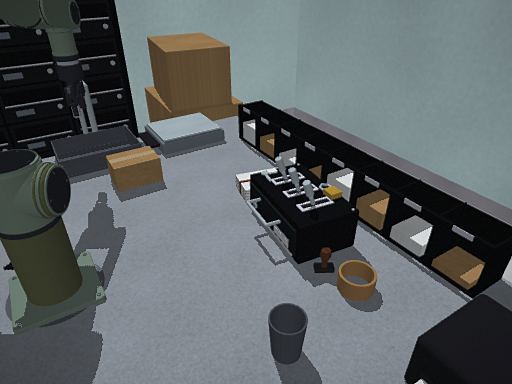

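The top view shows the chest with corners at about (240,138), (323,145), (316,200) and (234,192). The levers are near (256,166), (278,168) and (300,170), the handle runs from (256,203) to (292,207), and there is a rack behind. The side view agrees.

```bash
cat > h.py <<'E'
import numpy as np,cv2
from plant import ctrl,sensors,optics
def cloud(n,d):
    c=optics.camera_params(n); v,u=np.mgrid[:384,:512]; K=c["mtx"]
    X=np.stack([(u-K[0,2])/K[0,0]*d,(v-K[1,2])/K[1,1]*d,d],-1)
    return (X-c["t"])@c["R"]
E
python3 - <<'E'
from h import *
for n in("top","side"):
    f=np.load(n+"0.npz"); W=cloud(n,f["d"]); x,y,z=W[...,0],W[...,1],W[...,2]
    lum=f["p"].max(-1)
    reg=(x>400)&(x<950)&(abs(y)<300)&(f["d"]>0)
    m=(reg&(abs(z-120)<7)&(lum<60)).astype(np.uint8)
    k,l,st,ce=cv2.connectedComponentsWithStats(m)
    i=1+np.argmax(st[1:,4]); P=W[l==i]
    r=cv2.minAreaRect(P[:,:2].astype(np.float32)); print(n,"topplate",r,P[:,2].mean())
    c=np.array(r[0]); 
    near=reg&(np.hypot(x-c[0],y-c[1])<170)
    m=(near&(z>150)&(z<215)).astype(np.uint8); k,l,st,ce=cv2.connectedComponentsWithStats(m)
    for i in range(1,k):
        if st[i,4]>4: P=W[l==i]; print(" lever",st[i,4],ce[i].round(),P.mean(0).round(1),P.min(0).round(),P.max(0).round())
    m=near&(x<c[0]-90)&(abs(z-86)<9)&(lum>100); P=W[m]; 
    if len(P)>5: print(" handle",len(P),P.mean(0).round(1),cv2.minAreaRect(P[:,:2].astype(np.float32)))
    rk=reg&(x>c[0]+90)&(abs(y-c[1])<150)&(z>60); print(" rack",W[rk][:,0].min(),np.percentile(W[rk],[1,99],axis=0).round())
E
```

```text
top topplate ((653.778076171875, -104.62962341308594), (296.518798828125, 179.96932983398438), 83.03695678710938) 120.28092861636057
 lever 39 [255. 166.] [631.9 -26.8 195. ] [621. -36. 170.] [650. -16. 203.]
 lever 40 [278. 168.] [ 624.4 -100.9  194.1] [ 613. -111.  165.] [645. -91. 203.]
 lever 42 [301. 171.] [ 615.2 -174.8  193.9] [ 603. -186.  159.] [ 630. -166.  203.]
 handle 157 [524.4 -93.1  87.9] ((534.8154296875, -90.80274963378906), (129.32589721679688, 44.09847640991211), 83.43034362792969)
 rack 743.844821219543 [[ 747. -252.   60.]
 [ 942.   40.  159.]]
side topplate ((651.2381591796875, -106.71273803710938), (296.17388916015625, 179.24794006347656), 83.32617950439453) 119.5513423778673
 lever 115 [280. 164.] [632.  -31.2 179.2] [618. -38. 154.] [652. -16. 200.]
 lever 127 [293. 175.] [ 624.1 -105.3  179.8] [ 611. -112.  151.] [642. -88. 199.]
 lever 142 [308. 188.] [ 614.2 -179.6  179.7] [ 601. -186.  150.] [ 632. -164.  200.]
 handle 180 [523.3 -94.6  87.1] ((532.574951171875, -90.69446563720703), (127.89596557617188, 43.43169021606445), 83.54967498779297)
 rack 741.5271768592319 [[ 746. -248.   60.]
 [ 940.   29.  154.]]
```

The plate, levers and handle agree with each other: centre at about (652.5, -105.6), yaw -0.118. I'll push with closed fingers from the front, starting with the left lever.

```bash
cat >> h.py <<'E'
C=np.array([652.5,-105.6]); a=-0.118
ex=np.array([np.cos(a),np.sin(a)]); ey=np.array([-ex[1],ex[0]])
R=np.array([[-ex[0],ey[0],0],[-ex[1],ey[1],0],[0,0,-1]])
def P(x,y,z): return np.r_[C+x*ex+y*ey,z]
def loc(s=None):
    p=(s or sensors.read_state())["eef_pos"]; d=np.array(p[:2])-C; return np.r_[d@ex,d@ey,p[2]].round(1)
def rep(tag):
    s=sensors.read_state(); print(tag,"t",round(s["t"],2),"loc",loc(s),"F",np.round(s["force"],1),"w",round(s["grip_width"],1),flush=True)
def push(y,end=5,th=9,v=40):
    """True if the lever went over."""
    ctrl.move_l(P(-82,y,190)); 
    hit=ctrl.move_l(P(end,y,190),vel=v,threshold=th); x=loc()[0]; rep(f"push {y} hit {hit}")
    ctrl.move_l(P(-82,y,190),vel=150)
    return x
E
python3 - <<'E'
from h import *
ctrl.gripper_to(0,20)
ctrl.move_ptp(P(-90,75,260),R); rep("above")
push(75)
E
```

```text
above t 3.23 loc [-90.1  75.9 260. ] F [ 0.1  0.  -1. ] w 0.2
push 75 hit True t 5.05 loc [-38.4  75.3 189.6] F [-2.6  0.1  1.2] w -0.0
```

```bash
python3 - <<'E'
from h import *
x0=push(0)
if x0<-25: push(-75)
E
```

```text
push 0 hit False t 8.46 loc [  4.9   0.  189.8] F [-2.7  0.9  1.9] w -0.0
```

```bash
python3 - <<'E'
from h import *
x=push(-75)
if x>0: push(75)
else:
    if push(75)>0: push(-75)
ctrl.move_l(P(-150,0,230)); rep("end")
p,d=optics.grab_frame("side"); cv2.imwrite("pics/s1.png",cv2.resize(p[100:292,160:416,::-1],None,fx=3,fy=3)); 
for n in("side","top"):
    p,d=optics.grab_frame(n)
    W=cloud(n,d); D=(W[...,:2]-C); X=D@ex; Y=D@ey; z=W[...,2]
    for y in(75,0,-75):
        m=(abs(Y-y)<20)&(abs(X)<60)&(z>168)&(z<188); print(n,y,m.sum(),X[m].mean().round(1),z[m].mean().round(1))
E
```

```text
push -75 hit False t 12.17 loc [  4.9 -75.  189.8] F [-3.   0.4  1.5] w 0.0
push 75 hit False t 16.38 loc [  4.9  75.  189.7] F [-1.9  2.1  0.2] w 0.1
end t 17.98 loc [-1.497e+02  2.000e-01  2.298e+02] F [-0.3 -0.  -0. ] w -0.2
side 75 52 24.1 178.3
side 0 59 23.5 178.2
side -75 67 23.3 177.9
top 75 33 23.3 177.6
top 0 26 22.9 179.0
top -75 30 22.9 178.6
```

View pics/s1.png

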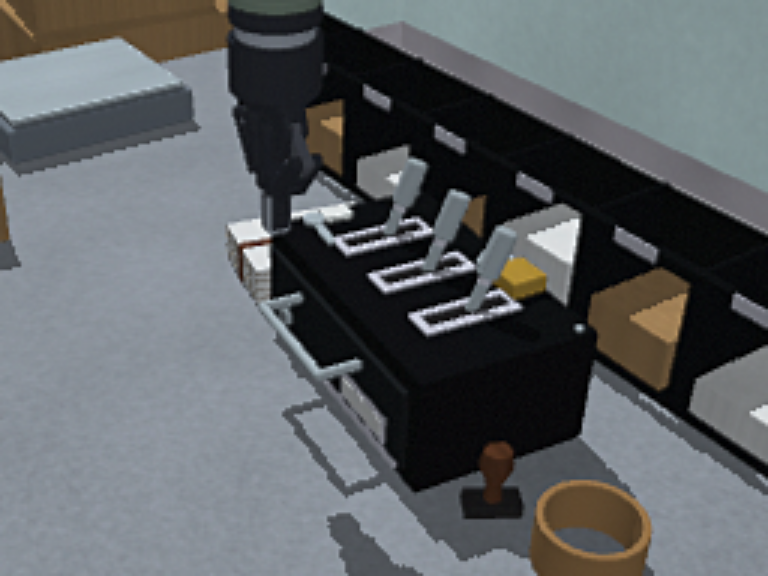

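All three levers lean away: the grip surface is at x of about +23, which puts the centre at about +28, the end stop. Next I'll hook the drawer bar from behind with the closed fingers.

```bash
python3 - <<'E'
from h import *
xb=[]
for n in("top","side"):
    f=np.load(n+"0.npz"); W=cloud(n,f["d"]); D=(W[...,:2]-C); X=D@ex; Y=D@ey; z=W[...,2]
    m=(abs(Y)<45)&(X<-125)&(X>-150)&(z>75)&(z<97); q=(abs(Y)<100)&(X>-105)&(X<-80)&(z<100)&(z>30)
    print(n,m.sum(),np.percentile(X[m],[5,50,95]).round(1),np.median(z[m]).round(1),"plate",q.sum(),np.percentile(X[q],[5,50,95]).round(1)); xb.append(np.median(X[m]))
if max(abs(np.array(xb)+138))>6: raise SystemExit("check")
xg=-115.5
ctrl.move_l(P(xg,0,170)); 
hit=ctrl.move_l(P(xg,0,93),vel=60,threshold=5); rep(f"down {hit}")
if not hit:
    hit=ctrl.move_l(P(-208,0,93),vel=40,threshold=10); rep(f"pull {hit}")
E
```

```text
top 74 [-140.1 -136.6 -131.1] 87.8 plate 316 [-99.8 -95.4 -88.1]
side 80 [-142.4 -140.  -134.2] 87.5 plate 643 [-101.2  -97.5  -96.1]
down False t 20.18 loc [-1.15e+02 -1.00e-01  9.35e+01] F [0.8 0.7 0.1] w 0.4
pull False t 22.63 loc [-207.9   -0.    93. ] F [2.  1.  1.4] w -0.2
```

```bash
python3 - <<'E'
from h import *
ctrl.move_l(P(-200,0,93),vel=40); rep("free")
ctrl.move_l(P(-200,0,200)); ctrl.move_l(P(-230,0,260)); ctrl.hold(.3); rep("up")
p,d=optics.grab_frame("side"); cv2.imwrite("pics/s2.png",cv2.resize(p[100:292,160:416,::-1],None,fx=3,fy=3)); 
for n in("side","top"):
    p,d=optics.grab_frame(n)
    W=cloud(n,d); D=(W[...,:2]-C); X=D@ex; Y=D@ey; z=W[...,2]
    for y in(75,0,-75):
        m=(abs(Y-y)<20)&(abs(X)<60)&(z>168)&(z<188); print(n,y,m.sum(),X[m].mean().round(1))
    m=(abs(Y)<55)&(X<-125)&(X>-270)&(z>78)&(z<97)&(p.max(-1)>100); print("bar",m.sum(),np.percentile(X[m],[5,50]).round(1))
E
```

```text
free t 22.98 loc [-2.003e+02 -1.000e-01  9.260e+01] F [-0.5 -0.4 -0. ] w 0.3
up t 24.75 loc [-2.303e+02  1.000e-01  2.591e+02] F [ 0.4 -0.7  0.1] w -0.3
side 75 55 23.9
side 0 60 23.7
side -75 64 23.1
bar 102 [-230.4 -227.2]
top 75 29 23.5
top 0 26 22.7
top -75 26 22.8
bar 87 [-228.2 -224.8]
```

View pics/s2.png

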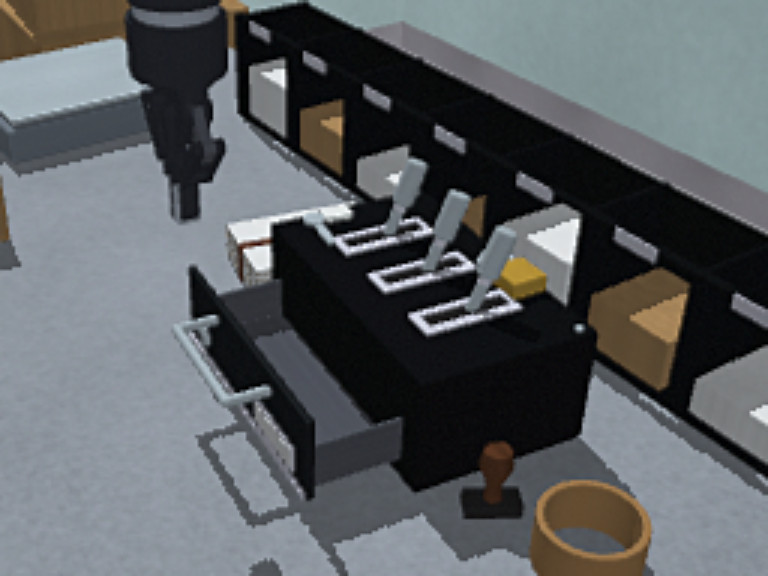

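The drawer is about 88 mm out, with its bar near (215,365) in the crop. All the levers are still over, the gripper is clear, and the bystanders in view haven't moved.

```bash
python3 -c "
from plant import ctrl
print(ctrl.finish_job())"
```

```text
the job is handed in; nothing more can be done
None
```

The job is handed in: all three levers are over (middle, right, left; the left was blocked when felt first), the drawer is about 88 mm out and let go, and the judge's verdict was not shown.

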